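# Set the flatness viewer and hold its mirror lid at 45 degrees for a reading

## Robot

A 7-joint arm with a two-finger parallel gripper is mounted at the origin on a cart in front of the work surface, level with it; the furniture and walls round the work are solid. World frame = base frame: x ahead of the robot, y to its left, z up, the work surface at z = 0. Lengths are in m, angles in rad, forces in N, time in s.
With the tool pointing down it reaches from about 0.4 to 0.85 m from the base axis. Payload 10.4 kg.
Tool frame: the origin (TCP) lies on the front face of the gripper's body, between the roots of the fingers; the fingertips stand 73 mm ahead of it and the grasp point (between the pads) lies 54 mm ahead of it; z points along the fingers, y is the line along which they close (so a half turn about z gives the same grasp; the last joint's range is limited). The gripper opens to 85 mm and grips with 20 to 120 N. Pads are 22 mm wide; open, the fingers measure 114 mm over their backs; the gripper's body (76 mm by 85 mm) begins 54 mm behind the grasp point. The pads swing forward as they close: fully open they stand 13 mm farther back than shut.
Start: joints at [1.2, 0.332, -0.065, 1.46, 0.022, 1.35, -0.088], TCP at [0.213, -0.588, 0.304] pointing down, gripper open.
Joint ranges: [-2.6, 2.6], [-0.5, 2.12], [-1.47, 1.34], [0.16, 2.42], [-1.27, 4.41], [0.06, 2.06], [-2.6, 2.6]. Speed limits (rad/s): [2.22, 2.22, 2.79, 2.79, 3.14, 3.14, 3.14].

## Interface

Orientations are given as a unit quaternion [x, y, z, w].
In Python, from workcell import manip gives the robot as it stands.
- The arm moves only by the shell command python3 -m jog 'ROWS' [FORCE]. ROWS is JSON, a list of rows, each an object with "grip": the gripper command: -1 is fully open, 1 is shut, values between are in proportion; "slide": the shift along the tool's x, y, z in cm, a list of three; "yaw": the turn about the tool's z in rad. A call has 1 to 8 rows; each row shifts and turns the commanded pose from where the row before left it, along the tool's axes as they then stand; what a row does not reach is not made up. A row lasts 1/10 s, in which the tool goes at most 50 mm and 8.59 degrees, less where a joint would pass 70% of its speed; a pose out of reach is approached as far as the arm can. A call with a gripper value outside its range is refused whole. The fingers move at their own pace and stop on an object; FORCE is the grip in N (left out, the last holds). Time passes only in rows, so rows that do not move let the fingers close. It gives the time, the measured TCP pose, the force, the opening and the grip force at its end, in the units of the state.
- manip.get_obs(): the state, without advancing time (a new reading comes with each control period).
- manip.camera(name): name is "scene" or "top"; returns the picture (480x640x3 uint8, blue, green, red); there is no depth.
- manip.calibration(name): a dict with "vfov" (degrees; the focal length in pixels is half the picture's height over the tangent of half this angle, whatever the lens; pixels are square), "cx", "cy" (the principal point, pixels), "camera_from_world" (4x4, takes a point from world to camera coordinates). Camera axes: x right, y down, z forward; pixel columns grow to the right and rows downward; lengths in m; the calibration is good to about 2 mm. A picture is of the moment at which its call begins. calibration takes no time and is no camera call.
- manip.hand_in(): hands the job in; it is judged then, once.
Trained networks look in the newest picture that a camera, given by its name, has taken for a name from the list of things; names that differ only in an ending like _2 or _b are one class to them, and where a whole thing is asked for, a point or a joint stands for the part that bears it (a point fixed in the world has none). Each returns a list of dicts, best first, with "conf" (0 to 1); they miss things now and then, are a little off and sometimes report something else, mostly with a low value. They report only what shows in the picture. A call takes as long as a camera call.
- manip.masks_of(thing, camera): "region" (480x640 bool, what is visible of it) and "centre" ([column, row] in pixels, amid what is visible of it).
The state is a dict: "clock": time; "joint_pos": joint angles; "joint_velocities": joint speeds; "tau": joint torques, N m; "position": TCP position; "ee_rot": TCP orientation; "ft_force": force on the tool from outside, world axes, zero at the start; "torque": the same for the moment, N m; "grip_width": opening from 0.0 (shut) to 1.0 (fully open); "grasp_force": force on a finger pad.
Only numpy, scipy, OpenCV 4.12 (cv2) and the standard library are available. Lean on these libraries where they do the work, as an engineer would, in place of code of your own. Each camera call takes 0.05 s, during which the arm holds its last target. There are 200 camera calls.

## Task

Make the flatness viewer ready for a reading: turn its focus knob until the white line on the knob stands at the long index line on the deck, so that the stage inside is at working height. Then raise the hinged mirror lid by its front bow handle and hold it open at 45 degrees, so that the operator at the front sees the gauge block in the mirror; the lid falls shut by itself, so do not let it drop, and finish while still holding it there, steady. Leave the other things on the bench, and the gauge block lying on the viewer, where they are.

Things in the scene. Friction and masses are not known exactly. Their poses are not given: they have to be found in the camera images.
- viewer: White bench instrument with a black base and a flat top, 200 mm deep (x), 270 mm wide (y), the deck 70 mm high; fixed on the bench; a low dark lamp housing stands out 28 mm behind it. Origin at the centre of its underside; its own -x is its front (where the handle sticks out), +y is its left half with the lid, -y its right half with the knob, z up.
- focus_knob (a joint): Angle of the black knurled focus knob in rad: 0 when its white line points at the long index line (straight to the viewer's front, -x of the viewer), positive when the line stands counter-clockwise of the index seen from above. Starts at 0.55 to 1.35 and so has to be turned clockwise; stops at +-1.7; it stays where it is left (0.04 N m friction).
- knob_grip (a point): On the vertical axis of the focus knob, 92 mm above the bench and 22 mm above the deck: the height to grip. The knob is round, 40 mm in diameter, knurled from 10 to 32 mm above the deck over a 42 mm foot, and its top is 107 mm above the bench; nothing on the deck stands within 65 mm of its axis but the closed lid, whose top (84 mm above the bench) begins 48 mm to the left of the axis.
- knob_index (a point): Middle of the long black index line on the deck, 43 mm from the knob's axis towards the viewer's front.
- mirror_lid (a joint): Opening angle of the lid in rad: 0 shut and level, pi/4 = 45 degrees open; it grows as the front edge rises. Stop at 1.31. The hinge is almost free: the lid (0.4 to 0.65 kg) falls shut from every angle, and about 2 to 3 N at the handle carry it.
- lid_handle (a point): Middle of the straight bar of the bow handle, which lies in the lid's plane in front of it: a round steel bar 12 mm thick, 85 mm straight, parallel to the viewer's y axis, 233 mm from the hinge line. Shut, the bar is 77 mm above the bench and stands 39 mm clear of the viewer's front face; free above, below and in front. It moves on the arc about the hinge with the lid (at 45 degrees about 165 mm higher and 68 mm farther back). The round bar can turn between the finger pads.
- lid_hinge (a point): Centre of the lid's hinge line, 77 mm above the bench near the viewer's back; the axis is the viewer's y axis. The grey lid is 186 mm deep, 164 mm wide and 10 mm thick, with a mirror on its underside.
- next_block_mid (a point): Centre of a steel gauge block, 35 x 30 x 9 mm, lying loose on the right rear of the viewer's deck; leave it there.
- cleaner_bottle_mid (a point): Centre (half-way up) of a white and red bottle, 51 mm in diameter and 137 mm high, standing to the right of the viewer; leave it.
- ref_disc_mid (a point): Centre of a flat steel disc, 60 mm in diameter and 12 mm high, on the bench to the right in front of the viewer; leave it.
- ring_gauge_mid (a point): Centre of a steel ring, 69 mm in diameter and 20 mm high, on the bench to the right; leave it.
- tip_box_mid (a point): Centre of a small box, 41 x 61 x 19 mm, near the bench's front edge; leave it.

How it is judged:
By the outcome, as a careful person would: the job done as asked, in the order asked, and still so for the second after the job is handed in, while the arm keeps its last pose, push and grip.
It also fails if it takes over 48 s, if anything falls off the work surface, if the arm or the gripper's body presses on something with over 40 N, if the wrist force passes 120 N, or if a joint passes its speed limit or range.

## Working session

There is one attempt and no reset: what is moved stays moved. The work goes in short steps, Python scripts to look and compute and a shell command to move; the robot and the scene stay as the last step left them, time stands still between calls to the robot, and variables do not carry over. Pictures are saved under pics/ and viewed, at most 10 in all, crops included, and the job is handed in when it is done.

```bash
mkdir -p pics; cat > h.py <<'E'
import numpy as np, cv2
from workcell import manip
from scipy.spatial.transform import Rotation as R
def cal(n):
    c=manip.calibration(n); f=240/np.tan(np.radians(c['vfov'])/2)
    return c,f,np.array(c['camera_from_world'])
def ray(n,px):
    c,f,T=cal(n); d=np.array([(px[0]-c['cx'])/f,(px[1]-c['cy'])/f,1])
    Rm=T[:3,:3]; return -Rm.T@T[:3,3], Rm.T@d
def at_z(n,px,z):
    o,d=ray(n,px); return o+d*(z-o[2])/d[2]
def proj(n,p):
    c,f,T=cal(n); q=T[:3,:3]@np.asarray(p)+T[:3,3]; return np.array([c['cx']+f*q[0]/q[2],c['cy']+f*q[1]/q[2]])
E
python3 - <<'E'
from h import *
np.set_printoptions(precision=4,suppress=True)
for n in('scene','top'):
    im=manip.camera(n); cv2.imwrite(f'pics/{n}0.png',im); c,f,T=cal(n); print(n,{k:v for k,v in c.items() if k!='camera_from_world'},f,-T[:3,:3].T@T[:3,3])
    for t,z in(('viewer',.07),('focus_knob',.107),('knob_grip',.107),('knob_index',.07),('lid_handle',.077),('mirror_lid',.082),('lid_hinge',.077),('next_block_mid',.079),('cleaner_bottle_mid',.137)):
        for r in manip.masks_of(t,n)[:2]: print(n,t,round(r['conf'],2),r['centre'],r['region'].sum(),at_z(n,r['centre'],z))
print(manip.get_obs())
E
```

```text
scene {'vfov': 43.21015251248074, 'cx': 318.76758727054806, 'cy': 233.30198720241714} 606.0139334772305 [-0.2514  0.3852  0.7576]
scene viewer 0.6 [288.9, 242.2] 12640 [ 0.549  -0.0136  0.07  ]
scene focus_knob 0.55 [332.4, 232.9] 524 [ 0.4902 -0.0721  0.107 ]
scene knob_grip 0.58 [332.0, 235.8] 557 [ 0.4832 -0.067   0.107 ]
scene knob_grip 0.41 [287.4, 242.7] 12464 [0.506  0.0108 0.107 ]
scene knob_index 0.98 [286.4, 241.9] 12321 [ 0.5522 -0.01    0.07  ]
scene lid_handle 0.76 [261.7, 230.9] 5896 [0.598  0.0182 0.077 ]
scene mirror_lid 0.62 [263.2, 232.8] 5854 [0.5849 0.0211 0.082 ]
scene lid_hinge 0.56 [289.7, 241.9] 12518 [ 0.5409 -0.0112  0.077 ]
scene next_block_mid 0.53 [342.4, 206.4] 229 [ 0.5872 -0.1546  0.079 ]
scene cleaner_bottle_mid 0.64 [417.5, 227.1] 1419 [ 0.3951 -0.1864  0.137 ]
scene cleaner_bottle_mid 0.37 [265.1, 232.4] 5701 [0.5162 0.0474 0.137 ]
top {'vfov': 53.68503170639944, 'cx': 320.4092210485723, 'cy': 243.31611184617535} 474.2444924925576 [ 0.4459 -0.0874  0.9275]
top viewer 0.86 [304.3, 219.7] 17349 [ 0.5871 -0.0375  0.07  ]
top focus_knob 0.74 [329.9, 261
[... 395 characters left out ...]
 [ 0.5852 -0.0322  0.077 ]
top next_block_mid 0.68 [364.6, 215.3] 324 [ 0.5904 -0.1473  0.079 ]
top cleaner_bottle_mid 0.82 [427.6, 264.6] 870 [ 0.4946 -0.2445  0.137 ]
{'clock': 1.0, 'joint_pos': array([ 1.2004,  0.3322, -0.0647,  1.4601,  0.0216,  1.3499, -0.0885]), 'joint_velocities': array([-0.0004, -0.0002,  0.0017,  0.0013, -0.0006,  0.0007, -0.0012]), 'tau': array([ -0.0003, -62.523 ,   0.0491, -39.1833,   0.0166,   0.0017,
         0.    ]), 'position': array([ 0.213 , -0.5876,  0.3039]), 'ee_rot': array([0.9849, 0.173 , 0.    , 0.    ]), 'ft_force': array([ 0.9591, -0.2355, -0.1039]), 'torque': array([-0.0274,  0.0178,  0.0341]), 'grasp_force': 0.0, 'grip_width': 1.0009415611561734}
```

View pics/top0.png

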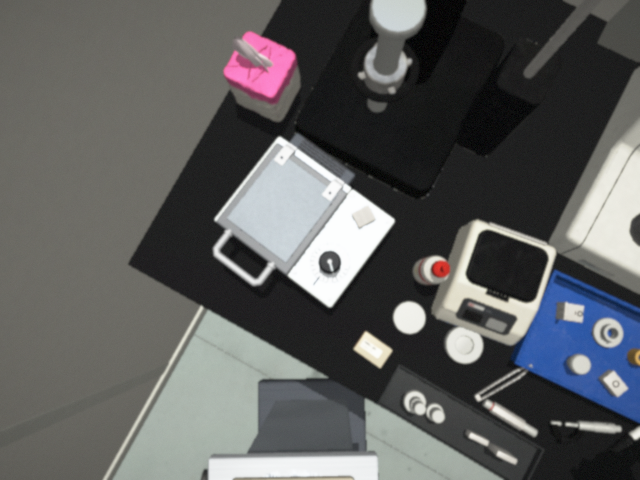

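View pics/scene0.png

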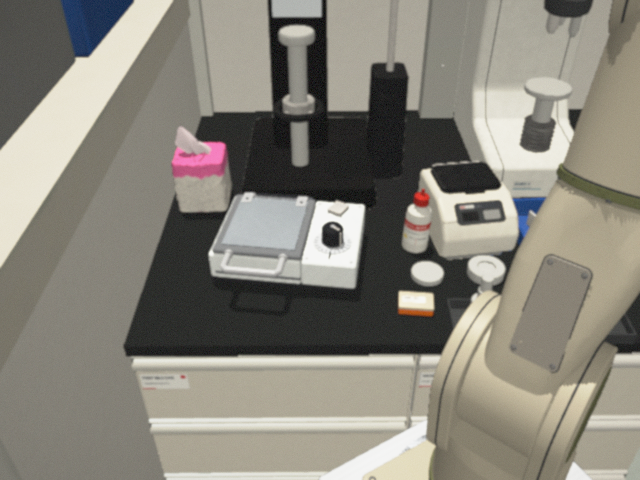

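The top picture shows the viewer rotated: the handle bow is at about (240,262), the knob at (330,263) with its line pointing up and to the right, and the index line near (317,281). I'll enlarge that area.

```bash
python3 - <<'E'
from h import *
im=cv2.imread('pics/top0.png')
cv2.imwrite('pics/crop0.png',cv2.resize(im[130:320,205:405],None,fx=3.15,fy=3.15,interpolation=cv2.INTER_CUBIC)[:600])
np.set_printoptions(precision=4,suppress=True)
m=manip.masks_of('focus_knob','top')[0]['region']; print(cv2.minEnclosingCircle(np.argwhere(m)[:,::-1].astype(np.float32)))
E
```

```text
((329.0, 262.5), 13.313627243041992)
```

View pics/crop0.png

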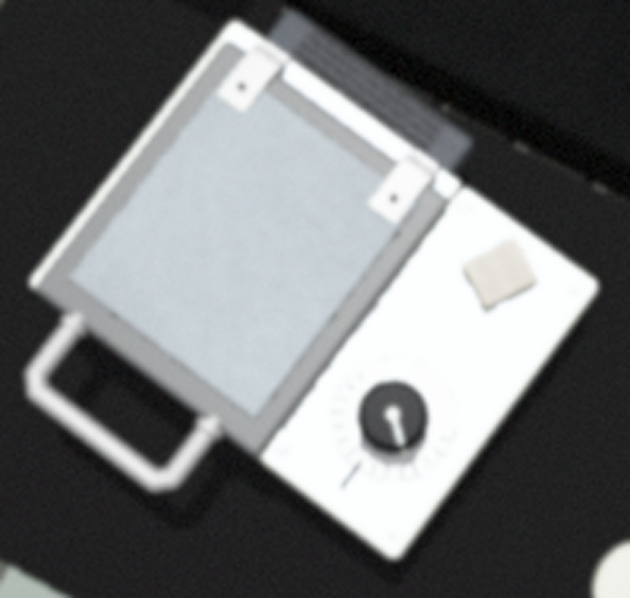

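The crop shows deck corners at about (235,20), (598,285), (396,558) and (32,283). The knob centre is at (393,415), its white line points to (402,445), and the index runs from (359,463) to (343,488). The handle bar runs from (32,385) to (158,485).

```bash
python3 - <<'E'
from h import *
np.set_printoptions(precision=4,suppress=True)
c=lambda x,y,z: at_z('top',(x/3.15+205-.34,y/3.15+130-.34),z)[:2]
P=np.array([c(235,20,.07),c(598,285,.07),c(396,558,.07),c(32,283,.07)])
L=np.array([[.1,.135],[.1,-.135],[-.1,-.135],[-.1,.135]])
z=lambda a:a[:,0]+1j*a[:,1]
k=np.sum((z(P)-z(P).mean())*np.conj(z(L)))/np.sum(abs(z(L))**2); yaw=np.angle(k)
ctr=P.mean(0); print('scale',abs(k),'yaw',yaw,'ctr',ctr)
Rm=np.array([[np.cos(yaw),-np.sin(yaw)],[np.sin(yaw),np.cos(yaw)]])
loc=lambda p:Rm.T@(p-ctr)
print('corner res',[loc(p) for p in P]-L)
k1=c(393,413,.107);ln=c(402,445,.107);ix=(c(359,463,.07)+c(343,488,.07))/2
h1,h2=c(32,382,.077),c(158,485,.077)
print('knob',k1,loc(k1),'idx',ix,loc(ix),'idx dist',np.linalg.norm(k1-ix), 'handle',(h1+h2)/2,loc(h1),loc(h2))
v=loc(ln)-loc(k1);print('angle',np.arctan2(v[1],v[0])-np.arctan2(0,-1)+0)
v=loc(ix)-loc(k1);print('idx angle',np.arctan2(v[1],v[0]))
hd=Rm@(loc((h1+h2)/2)+[.233,0])+ctr;print('hinge',hd,loc(hd))
# scene check
for nm,p in(('knob',[*k1,.107]),('idx',[*ix,.07]),('hand',[*(h1+h2)/2,.077])): print(nm,proj('scene',p))
for p in P: print(proj('scene',[*p,.07]))
E
python3 - <<'E'
import cv2
im=cv2.imread('pics/scene0.png')
cv2.imwrite('pics/crop1.png',cv2.resize(im[175:315,195:385],None,fx=4,fy=4,interpolation=cv2.INTER_CUBIC))
E
```

```text
scale 0.9828917852584426 yaw -0.6692709315321124 ctr [ 0.5872 -0.0373]
corner res [[-0.0015 -0.0018]
 [-0.0024  0.0023]
 [ 0.002   0.002 ]
 [ 0.0019 -0.0025]]
knob [ 0.5077 -0.0817] [-0.0348 -0.0841] idx [ 0.4753 -0.0564] [-0.0759 -0.0844] idx dist 0.04111633599127802 handle [0.503  0.0897] [-0.1432  0.0946] [-0.1463  0.0001]
angle -5.367775063667776
idx angle -3.1348436064618874
hinge [ 0.6857 -0.0549] [0.0882 0.0474]
knob [331.8793 226.3672]
idx [329.0782 256.285 ]
hand [248.5651 271.5586]
[235.5895 194.9992]
[363.6851 204.7239]
[354.8438 266.3904]
[208.9916 253.9006]
```

View pics/crop1.png

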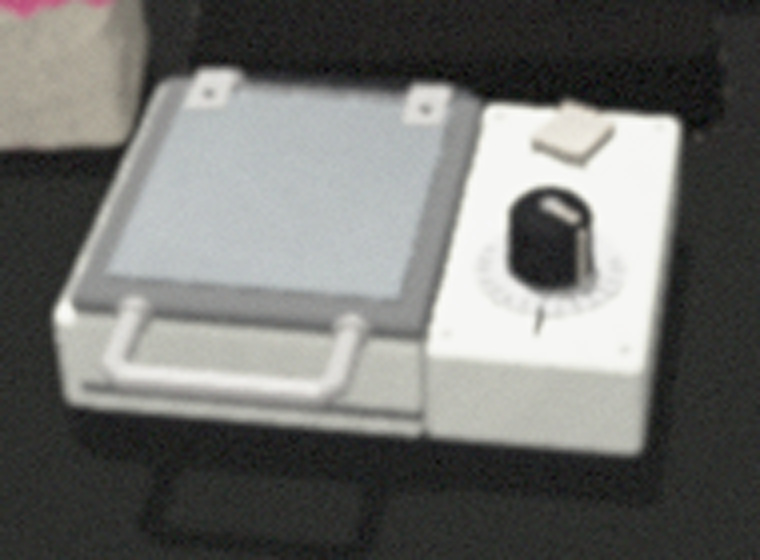

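The scene crop agrees with the pose from the top view: the knob reprojects within 1 px and the handle within 2 px. The knob line is about 0.92 rad counter-clockwise of the index. First I'll turn the tool so the fingers straddle the knob roughly along viewer x, with the gripper part open.

```bash
cat >> h.py <<'E'
def to(p,head=None):
    o=manip.get_obs(); M=R.from_quat(o['ee_rot']).as_matrix(); hy=np.arctan2(M[1,1],M[0,1])
    print('t %.2f pos %s heady %.3f width %.3f gf %.1f ft %s j7 %.2f'%(o['clock'],np.round(o['position'],4),hy,o['grip_width'],o['grasp_force'],np.round(o['ft_force'],1),o['joint_pos'][6]))
    print('slide cm',np.round(M.T@(np.array(p)-o['position'])*100,2),'yaw',None if head is None else -(head-hy))
E
python3 -m jog '[{"grip":-0.32,"slide":[0,0,0],"yaw":-0.145},{"grip":-0.32,"slide":[0,0,0],"yaw":-0.145},{"grip":-0.32,"slide":[0,0,0],"yaw":-0.145},{"grip":-0.32,"slide":[0,0,0],"yaw":-0.145},{"grip":-0.32,"slide":[0,0,0],"yaw":-0.145},{"grip":-0.32,"slide":[0,0,0],"yaw":-0.145},{"grip":-0.32,"slide":[0,0,0],"yaw":-0.145}]' 40
python3 -c "
from h import *
to([.5077,-.0817,.25],-.21)
a=at_z('scene',(195+545/4,175+200/4),.107);b=at_z('scene',(195+578/4,175+218/4),.107);v=(b-a)[:2];print('knob ang scene',np.arctan2(v[1],v[0])+.669+np.pi)"
```

```text
clock: 1.75
position: [0.213, -0.5876, 0.3039]
ee_rot: [0.775, 0.632, 0.0, 0.0]
ft_force: [-1.0, 0.4, 0.6]
grip_width: 0.655
grasp_force: 0.0
t 1.75 pos [ 0.213  -0.5876  0.3039] heady -0.202 width 0.655 gf 0.0 ft [-1.   0.4  0.6] j7 0.90
slide cm [55.47 18.72  5.39] yaw 0.00795721511870498
knob ang scene 0.9512327137146435
```

```bash
python3 -m jog '[{"grip":-0.32,"slide":[4.6,1.55,0],"yaw":0},{"grip":-0.32,"slide":[4.6,1.55,0],"yaw":0},{"grip":-0.32,"slide":[4.6,1.55,0],"yaw":0},{"grip":-0.32,"slide":[4.6,1.55,0],"yaw":0},{"grip":-0.32,"slide":[4.6,1.55,0],"yaw":0},{"grip":-0.32,"slide":[4.6,1.55,0],"yaw":0},{"grip":-0.32,"slide":[4.6,1.55,0],"yaw":0},{"grip":-0.32,"slide":[4.6,1.55,0],"yaw":0}]'
python3 -m jog '[{"grip":-0.32,"slide":[4.6,1.55,0],"yaw":0},{"grip":-0.32,"slide":[4.6,1.55,0],"yaw":0},{"grip":-0.32,"slide":[4.6,1.55,0],"yaw":0},{"grip":-0.32,"slide":[4.6,1.55,0],"yaw":0},{"grip":-0.32,"slide":[0,0,2.5],"yaw":0},{"grip":-0.32,"slide":[0,0,2.5],"yaw":0}]'
python3 -c "
from h import *
to([.5077,-.0817,.147],-.21)"
```

```text
clock: 2.55
position: [0.411, -0.2513, 0.3043]
ee_rot: [0.777, 0.63, -0.0, 0.001]
ft_force: [0.8, 0.8, 0.6]
grip_width: 0.664
grasp_force: 0.0
clock: 3.15
position: [0.5099, -0.0841, 0.2539]
ee_rot: [0.776, 0.631, 0.001, 0.001]
ft_force: [0.5, -1.0, -0.1]
grip_width: 0.659
grasp_force: 0.0
t 3.15 pos [ 0.5099 -0.0841  0.2539] heady -0.205 width 0.659 gf 0.0 ft [ 0.5 -1.  -0.1] j7 -0.23
slide cm [ 0.19 -0.29 10.69] yaw 0.005322501984846406
```

```bash
python3 -m jog '[{"grip":-0.32,"slide":[0.2,-0.3,2.7],"yaw":0},{"grip":-0.32,"slide":[0,0,2.6],"yaw":0},{"grip":-0.32,"slide":[0,0,2.6],"yaw":0},{"grip":-0.32,"slide":[0,0,1.8],"yaw":0},{"grip":-0.32,"slide":[0,0,1.0],"yaw":0},{"grip":-0.32,"slide":[0,0,0],"yaw":0}]'
python3 -c "
from h import *
to([.5077,-.0817,.147],-.21)
cv2.imwrite('pics/k1.png',cv2.resize(manip.camera('scene')[130:330,195:465],None,fx=2.5,fy=2.5))"
```

```text
clock: 3.75
position: [0.506, -0.0833, 0.146]
ee_rot: [0.777, 0.63, -0.001, -0.001]
ft_force: [-0.1, 0.1, 0.3]
grip_width: 0.657
grasp_force: 0.0
t 3.75 pos [ 0.506  -0.0833  0.146 ] heady -0.208 width 0.657 gf 0.0 ft [-0.1  0.1  0.3] j7 -0.31
slide cm [ 0.19  0.14 -0.1 ] yaw 0.002057374707089249
```

View pics/k1.png

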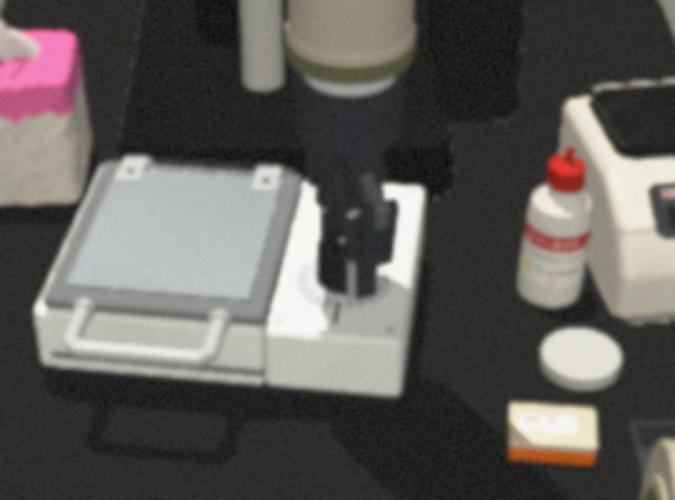

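The fingers stand around the knob at about (355,240) in the crop, and nothing has been touched. I'll close with a light force and then turn.

```bash
python3 -m jog '[{"grip":-0.32,"slide":[0.15,0.1,-0.1],"yaw":0},{"grip":1,"slide":[0,0,0],"yaw":0},{"grip":1,"slide":[0,0,0],"yaw":0},{"grip":1,"slide":[0,0,0],"yaw":0},{"grip":1,"slide":[0,0,0],"yaw":0}]' 40
python3 -c "
from h import *
to([.5077,-.0817,.147],-.21)"
```

```text
clock: 4.3
position: [0.5076, -0.0817, 0.1492]
ee_rot: [0.777, 0.63, -0.0, 0.0]
ft_force: [-7.7, 2.1, 12.9]
grip_width: 0.442
grasp_force: 39.9
t 4.30 pos [ 0.5076 -0.0817  0.1492] heady -0.208 width 0.442 gf 39.9 ft [-7.7  2.1 12.9] j7 -0.31
slide cm [0.01 0.01 0.22] yaw 0.0021426102391180757
```

The upward force suggests the tips have swung down close to the deck. I'll open, raise 4 mm and re-grip.

```bash
python3 -m jog '[{"grip":-0.25,"slide":[0,0,0],"yaw":0},{"grip":-0.25,"slide":[0,0,-0.4],"yaw":0},{"grip":-0.25,"slide":[0,0.0,0],"yaw":0},{"grip":1,"slide":[0,0,0],"yaw":0},{"grip":1,"slide":[0,0,0],"yaw":0},{"grip":1,"slide":[0,0,0],"yaw":0}]' 40
python3 -c "
from h import *
to([.5077,-.0817,.147],-.21)"
```

```text
clock: 4.9
position: [0.5075, -0.082, 0.1524]
ee_rot: [0.777, 0.63, -0.0, -0.0]
ft_force: [-6.6, 1.6, 8.9]
grip_width: 0.439
grasp_force: 39.4
t 4.90 pos [ 0.5075 -0.082   0.1524] heady -0.208 width 0.439 gf 39.4 ft [-6.6  1.6  8.9] j7 -0.30
slide cm [0.04 0.01 0.54] yaw 0.0019028416997266262
```

```bash
python3 -m jog '[{"grip":1,"slide":[0,0,0],"yaw":0.13},{"grip":1,"slide":[0,0,0],"yaw":0.13},{"grip":1,"slide":[0,0,0],"yaw":0.13},{"grip":1,"slide":[0,0,0],"yaw":0.13},{"grip":1,"slide":[0,0,0],"yaw":0.13},{"grip":1,"slide":[0,0,0],"yaw":0.13},{"grip":1,"slide":[0,0,0],"yaw":0.14},{"grip":1,"slide":[0,0,0],"yaw":0}]'
python3 -c "
from h import *
to([.5077,-.0817,.147],-.21)
im=manip.camera('scene');cv2.imwrite('pics/k2.png',cv2.resize(im[180:300,265:385],None,fx=5,fy=5,interpolation=2))"
```

```text
clock: 5.7
position: [0.5068, -0.0813, 0.1524]
ee_rot: [0.976, 0.217, -0.001, -0.0]
ft_force: [-10.6, 4.0, 13.9]
grip_width: 0.445
grasp_force: 39.9
t 5.70 pos [ 0.5068 -0.0813  0.1524] heady -1.133 width 0.445 gf 39.9 ft [-10.6   4.   13.9] j7 -1.19
slide cm [0.07 0.07 0.54] yaw -0.9226005640146693
```

View pics/k2.png

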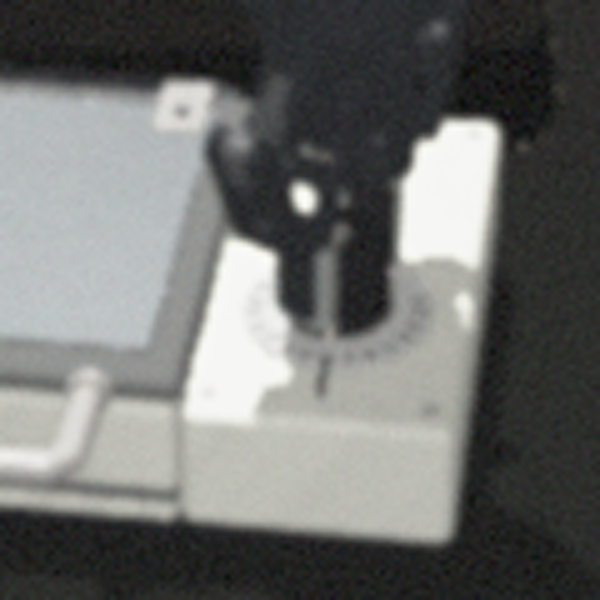

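The line on the knob's side ends at (330,330) in the crop, and the index at (326,358)–(320,395) lines up with it. I'll release, rise and check from above.

```bash
python3 -m jog '[{"grip":-0.3,"slide":[0,0,0],"yaw":0},{"grip":-0.3,"slide":[0,0,0],"yaw":0},{"grip":-0.3,"slide":[0,0,-2.0],"yaw":0},{"grip":-0.3,"slide":[0,0,-4],"yaw":0},{"grip":-0.3,"slide":[0,0,-4],"yaw":0},{"grip":-0.3,"slide":[-4.5,-1,0],"yaw":0},{"grip":-0.3,"slide":[-4.5,-1,0],"yaw":0},{"grip":-0.3,"slide":[-4.5,-1,0],"yaw":0}]'
python3 -c "
from h import *
to([.503,.0897,.25],-.669)
im=manip.camera('top');a=cv2.resize(im[230:300,285:355],None,fx=8,fy=8,interpolation=2)
im=manip.camera('scene');b=cv2.resize(im[205:275,295:365],None,fx=8,fy=8,interpolation=2)
cv2.imwrite('pics/k3.png',cv2.resize(np.hstack([a,b]),(800,400)))"
```

```text
clock: 6.55
position: [0.3716, -0.1131, 0.2518]
ee_rot: [0.976, 0.22, 0.0, 0.0]
ft_force: [-0.6, -1.3, 0.5]
grip_width: 0.644
grasp_force: 0.0
t 6.55 pos [ 0.3716 -0.1131  0.2518] heady -1.128 width 0.644 gf 0.0 ft [-0.6 -1.3  0.5] j7 -0.87
slide cm [ 20.56 -12.7    0.2 ] yaw -0.45900569880933073
```

View pics/k3.png

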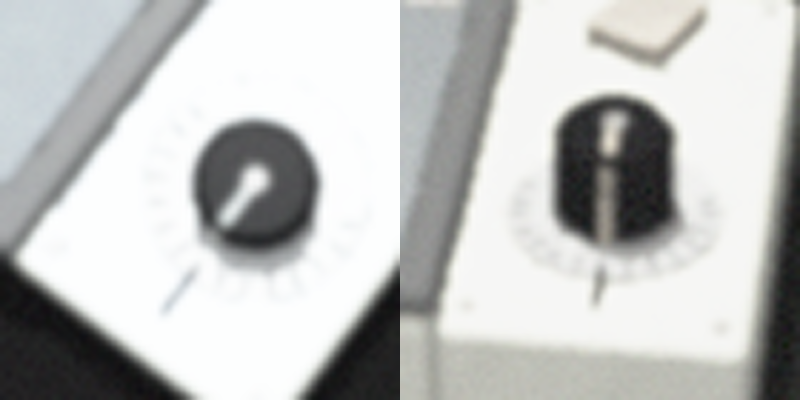

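The top panel shows the line from (257,178) to (223,221), nearly parallel to the index from (195,269) to (165,312). I'll put a number on it.

```bash
python3 - <<'E'
from h import *
yaw=-.669
def line(ims,cx,cy,r,bright):
    g=np.mean([cv2.cvtColor(i,6).astype(float) for i in ims],0)
    Y,X=np.mgrid[:480,:640]; m=(np.hypot(X-cx,Y-cy)<r)
    w=np.clip(g-110,0,None) if bright else np.clip(np.median(g[m])-12-g,0,None)
    w=w*m; x=(w*X).sum()/w.sum(); y=(w*Y).sum()/w.sum()
    C=np.cov(np.array([X[m],Y[m]]),aweights=w[m]); e,v=np.linalg.eigh(C); d=v[:,1]
    return np.array([x,y]),d,e
ims=[manip.camera('top') for _ in range(6)]
for nm,a,z in(('knob',(285+240/5.714,230+200/5.714,8.0,True),.107),('index',(285+180/5.714,230+290/5.714,6.5,False),.07)):
    p,d,e=line(ims,*a); v=(at_z('top',p+4*d,z)-at_z('top',p-4*d,z))[:2]
    q=at_z('top',p,z); ang=(np.arctan2(v[1],v[0])-yaw+np.pi/2)%np.pi-np.pi/2
    print(nm,p,e,q,'angle',ang)
E
```

```text
knob [327.4060162 263.3177015] [ 1.22731511 12.84761103] [ 0.50335705 -0.07803862  0.107     ] angle 0.0029414566822634214
index [316.22335271 279.99467054] [0.22761463 7.65904022] [ 0.47636344 -0.05662668  0.07      ] angle -0.004050836048060447
```

The knob line and the index agree within 0.01 rad. Next is the handle.

```bash
python3 -m jog '[{"grip":0.0,"slide":[0,0,0],"yaw":-0.115},{"grip":0.0,"slide":[0,0,0],"yaw":-0.115},{"grip":0.0,"slide":[0,0,0],"yaw":-0.115},{"grip":0.0,"slide":[0,0,0],"yaw":-0.115}]'
python3 -c "
from h import *
to([.503,.0897,.25],-.669)"
```

```text
clock: 7.35
position: [0.3737, -0.1124, 0.2517]
ee_rot: [0.899, 0.439, -0.0, -0.0]
ft_force: [0.1, 0.6, -0.1]
grip_width: 0.496
grasp_force: 0.0
t 7.35 pos [ 0.3737 -0.1124  0.2517] heady -0.662 width 0.496 gf 0.0 ft [ 0.1  0.6 -0.1] j7 -0.42
slide cm [23.89 -2.23  0.18] yaw 0.006905898676130007
```

```bash
python3 -m jog '[{"grip":0.0,"slide":[4,-0.4,0],"yaw":0},{"grip":0.0,"slide":[4,-0.4,0],"yaw":0},{"grip":0.0,"slide":[4,-0.4,0],"yaw":0},{"grip":0.0,"slide":[4,-0.4,0],"yaw":0},{"grip":0.0,"slide":[4,-0.4,0],"yaw":0},{"grip":0.0,"slide":[3.9,-0.2,0],"yaw":0},{"grip":0.0,"slide":[0,0,4],"yaw":0},{"grip":0.0,"slide":[0,0,3.5],"yaw":0}]'
python3 -c "
from h import *
to([.503,.0897,.139],-.669)
a=manip.camera('scene')[160:340,180:360];b=manip.camera('top')[190:310,190:310]
cv2.imwrite('pics/h1.png',np.hstack([cv2.resize(a,(400,400)),cv2.resize(b,(400,400))]))"
```

```text
clock: 8.15
position: [0.5047, 0.0907, 0.1755]
ee_rot: [0.899, 0.438, 0.001, -0.001]
ft_force: [-0.9, -1.0, -1.0]
grip_width: 0.499
grasp_force: 0.0
t 8.15 pos [0.5047 0.0907 0.1755] heady -0.665 width 0.499 gf 0.0 ft [-0.9 -1.  -1. ] j7 -1.08
slide cm [-0.19 -0.07  3.65] yaw 0.003859168603199681
```

View pics/h1.png

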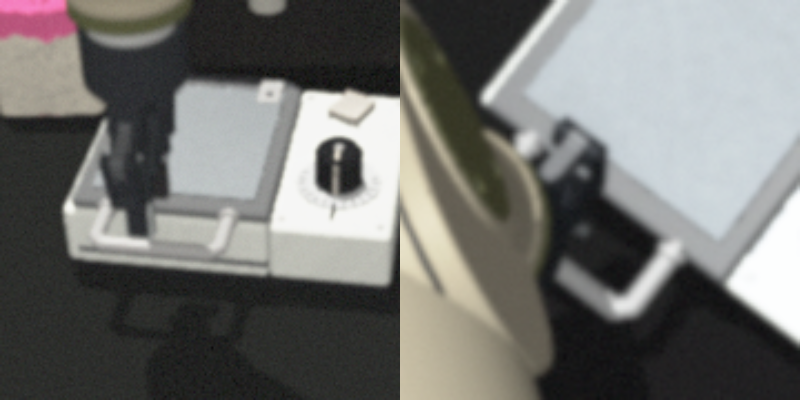

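The fingers straddle the bar, with tips at about (140,235) in the left panel and a bow of (100..225, 245). I'll descend and grip.

```bash
python3 -m jog '[{"grip":0.0,"slide":[-0.1,0,1.5],"yaw":0},{"grip":0.0,"slide":[-0.1,0,1.3],"yaw":0},{"grip":0.0,"slide":[0,0,1.0],"yaw":0},{"grip":1,"slide":[0,0,0],"yaw":0},{"grip":1,"slide":[0,0,0],"yaw":0},{"grip":1,"slide":[0,0,0],"yaw":0},{"grip":1,"slide":[0,0,0],"yaw":0},{"grip":1,"slide":[0,0,0],"yaw":0}]' 40
python3 -c "
from h import *
to([.503,.0897,.137],-.669)"
```

```text
clock: 9.05
position: [0.5013, 0.0881, 0.1393]
ee_rot: [0.9, 0.437, -0.001, -0.001]
ft_force: [-7.8, 4.5, 3.2]
grip_width: 0.121
grasp_force: 39.1
t 9.05 pos [0.5013 0.0881 0.1393] heady -0.667 width 0.121 gf 39.1 ft [-7.8  4.5  3.2] j7 -1.11
slide cm [0.23 0.04 0.23] yaw 0.002238049246413909
```

The bar is gripped. I'll raise it along the arc (tool +y = back, −z = up), first 15°.

```bash
python3 -m jog '[{"grip":1,"slide":[0,0.02,-1.02],"yaw":0},{"grip":1,"slide":[0,0.07,-1.02],"yaw":0},{"grip":1,"slide":[0,0.11,-1.01],"yaw":0},{"grip":1,"slide":[0,0.16,-1.0],"yaw":0},{"grip":1,"slide":[0,0.2,-1.0],"yaw":0},{"grip":1,"slide":[0,0.24,-0.99],"yaw":0},{"grip":1,"slide":[0,0,0],"yaw":0}]'
python3 -c "
from h import *
to([.503,.0897,.137],-.669)
t=np.radians(np.arange(15,47.5,2.5));print(np.round(np.c_[-np.diff(np.cos(t)),np.diff(np.sin(t))]*23.3,2).tolist())"
```

```text
clock: 9.75
position: [0.5074, 0.0832, 0.2002]
ee_rot: [0.9, 0.437, -0.001, -0.001]
ft_force: [-7.4, 4.0, -1.3]
grip_width: 0.121
grasp_force: 39.2
t 9.75 pos [0.5074 0.0832 0.2002] heady -0.667 width 0.121 gf 39.2 ft [-7.4  4.  -1.3] j7 -1.05
slide cm [ 0.24 -0.73  6.32] yaw 0.0021476587831352756
[[0.28, 0.98], [0.33, 0.96], [0.37, 0.95], [0.41, 0.93], [0.45, 0.91], [0.49, 0.89], [0.53, 0.87], [0.56, 0.85], [0.6, 0.82], [0.64, 0.79], [0.67, 0.76], [0.7, 0.73]]
```

```bash
python3 -m jog '[{"grip":1,"slide":[0,0.28,-0.98],"yaw":0},{"grip":1,"slide":[0,0.33,-0.96],"yaw":0},{"grip":1,"slide":[0,0.37,-0.95],"yaw":0},{"grip":1,"slide":[0,0.41,-0.93],"yaw":0},{"grip":1,"slide":[0,0.45,-0.91],"yaw":0},{"grip":1,"slide":[0,0.49,-0.89],"yaw":0}]'
python3 -c "
from h import *
to([.503,.0897,.137],-.669)"
python3 -m jog '[{"grip":1,"slide":[0,0.53,-0.87],"yaw":0},{"grip":1,"slide":[0,0.56,-0.85],"yaw":0},{"grip":1,"slide":[0,0.6,-0.82],"yaw":0},{"grip":1,"slide":[0,0.64,-0.79],"yaw":0},{"grip":1,"slide":[0,0.67,-0.76],"yaw":0},{"grip":1,"slide":[0,0.7,-0.73],"yaw":0},{"grip":1,"slide":[0,0,0],"yaw":0},{"grip":1,"slide":[0,0,0],"yaw":0}]'
python3 -c "
from h import *
P=np.array([[.5013,.0881,.1393]])
to([.503,.0897,.137],-.669)
o=manip.get_obs()['position']-P[0];print('up',o[2],'back',np.hypot(o[0],o[1]),'angle from up',np.degrees(np.arcsin(o[2]/.233)),'from back',np.degrees(np.arccos(1-np.hypot(o[0],o[1])/.233)))
a=manip.camera('scene')[60:330,150:420];b=manip.camera('top')[120:320,190:390]
cv2.imwrite('pics/h2.png',np.hstack([cv2.resize(a,(400,400)),cv2.resize(b,(400,400))]))"
```

```text
clock: 10.35
position: [0.525, 0.0694, 0.2559]
ee_rot: [0.899, 0.437, -0.002, -0.002]
ft_force: [-12.1, 4.6, 2.8]
grip_width: 0.119
grasp_force: 39.0
t 10.35 pos [0.525  0.0694 0.2559] heady -0.666 width 0.119 gf 39.0 ft [-12.1   4.6   2.8] j7 -1.00
slide cm [ 0.26 -2.92 11.91] yaw 0.003329328968815326
clock: 11.15
position: [0.5534, 0.0471, 0.3055]
ee_rot: [0.899, 0.437, -0.002, -0.002]
ft_force: [-22.9, 5.4, 16.6]
grip_width: 0.117
grasp_force: 39.5
t 11.15 pos [0.5534 0.0471 0.3055] heady -0.665 width 0.117 gf 39.5 ft [-22.9   5.4  16.6] j7 -0.95
slide cm [ 0.28 -6.51 16.88] yaw 0.003814084477676394
up 0.1661589132736754 back 0.06630054058161987 angle from up 45.490022606771944 from back 44.32004703100737
```

View pics/h2.png

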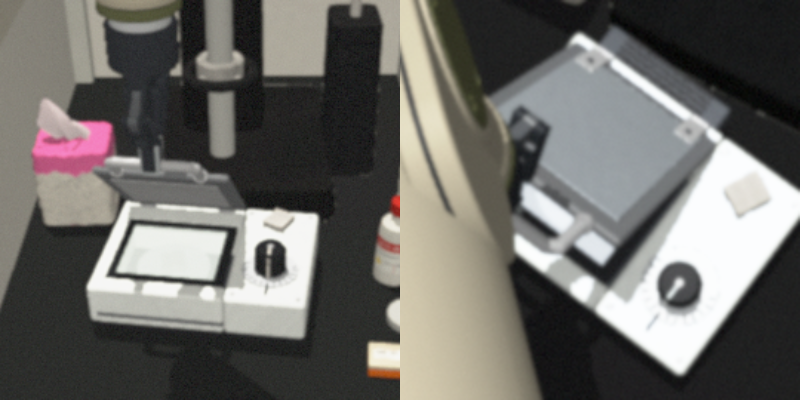

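The lid is up at about 45°, and the knob is unchanged. The 27 N force is along the lid (radial), so I'll relax it outward and sideways a little.

```bash
python3 -m jog '[{"grip":1,"slide":[-0.1,-0.15,-0.15],"yaw":0},{"grip":1,"slide":[0,0,0],"yaw":0},{"grip":1,"slide":[0,0,0],"yaw":0}]'
python3 - <<'E'
from h import *
to([.503,.0897,.137],-.669)
# lid angle from scene: fit bar/lid edge model overlay
im=manip.camera('scene').copy()
yaw=-.669;Rm=np.array([[np.cos(yaw),-np.sin(yaw)],[np.sin(yaw),np.cos(yaw)]])
hl=np.array([.0882,.0474]);ctr=np.array([.5872,-.0373])
big=cv2.resize(im[130:260,200:330],None,fx=4.6,fy=4.6,interpolation=2)
for a,col in((42,(0,0,255)),(45,(0,255,0)),(48,(255,0,0))):
    t=np.radians(a)
    def pt(r,y):
        q=Rm@(hl+[-r*np.cos(t),y])+ctr; return (proj('scene',[*q,.077+r*np.sin(t)])+.5-[200,130])*4.6
    for r,w in((.186,.082),(.239,.04)):
        cv2.line(big,*[tuple(int(v) for v in pt(r,s*w)) for s in(1,-1)],col,1)
    cv2.line(big,*[tuple(int(v) for v in pt(r,-.082)) for r in(0,.186)],col,1)
cv2.imwrite('pics/h3.png',big)
E
```

```text
clock: 11.55
position: [0.5535, 0.0467, 0.3063]
ee_rot: [0.899, 0.437, 0.0, -0.001]
ft_force: [-8.1, 4.8, 6.3]
grip_width: 0.118
grasp_force: 40.0
t 11.55 pos [0.5535 0.0467 0.3063] heady -0.666 width 0.118 gf 40.0 ft [-8.1  4.8  6.3] j7 -0.95
slide cm [ 0.25 -6.6  16.94] yaw 0.0030534906745557366
```

View pics/h3.png

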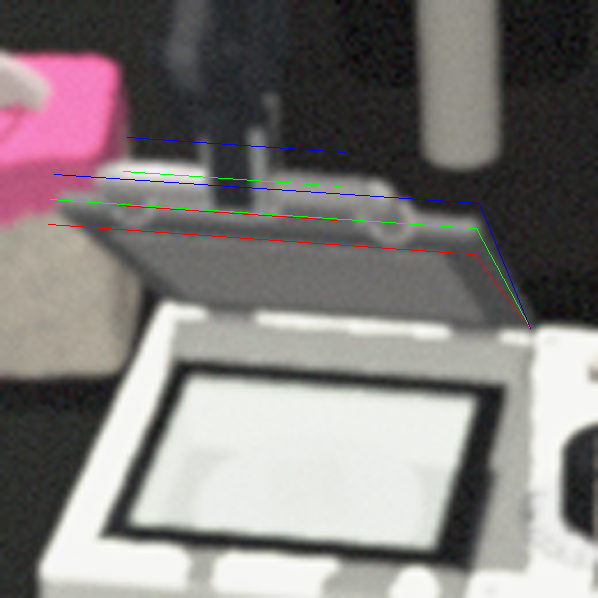

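The overlay shows the lid edge and bar on the green 45° model, within about 1°. Only a small residual force remains. I'll let it settle, check that it is steady, and hand in.

```bash
python3 -m jog '[{"grip":1,"slide":[0,-0.05,-0.03],"yaw":0},{"grip":1,"slide":[0,0,0],"yaw":0},{"grip":1,"slide":[0,0,0],"yaw":0},{"grip":1,"slide":[0,0,0],"yaw":0},{"grip":1,"slide":[0,0,0],"yaw":0},{"grip":1,"slide":[0,0,0],"yaw":0}]'
python3 -c "
from h import *
to([.503,.0897,.137],-.669); print(np.abs(manip.get_obs()['joint_velocities']).max()); print(manip.hand_in())"
```

```text
clock: 12.2
position: [0.5534, 0.0466, 0.3064]
ee_rot: [0.899, 0.437, 0.0, -0.001]
ft_force: [-4.6, 4.3, 2.3]
grip_width: 0.123
grasp_force: 39.7
t 12.20 pos [0.5534 0.0466 0.3064] heady -0.666 width 0.123 gf 39.7 ft [-4.6  4.3  2.3] j7 -0.95
slide cm [ 0.25 -6.61 16.95] yaw 0.0026857827888433494
0.0017065264573510965
the job is handed in; nothing more can be done
None
```

I turned the focus knob to the index (within about 0.01 rad by camera), raised the mirror lid and am holding it steady at about 45 degrees (within about 1 degree), and handed the job in at 12.2 s on the robot's clock; no verdict came back.

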